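Stand the counter display easel on its spring prop leg

ROBOT

A 6-joint arm with a two-finger parallel gripper is mounted at the origin on a cart in front of the work surface, level with it; the furniture and walls round the work are solid. World frame = base frame: x ahead of the robot, y to its left, z up, the work surface at z = 0. Lengths are in m, angles in rad, forces in N, time in s.
With the tool pointing down it reaches from about 0.3 to 0.825 m from the base axis. Payload 5.4 kg.
Tool frame: the origin (TCP) lies at the very end of the fingers, on their centre line; the grasp point (between the pads) lies 19 mm behind it; z points along the fingers, y is the line along which they close (so a half turn about z gives the same grasp; the last joint's range is limited). The gripper opens to 92 mm and grips with 3 to 60 N. Pads are 20 mm wide; open, the fingers measure 128 mm over their backs; the gripper's body (75 mm by 189 mm) begins 69 mm behind the grasp point.
Start: joints at [1.007, 0.158, 1.597, -0, 1.386, -0.21], TCP at [0.199, 0.539, 0.215] pointing down, gripper open.
Joint ranges: [-2.91, 2.91], [-0.94, 2.29], [0.18, 2.7], [-1.29, 4.43], [0.17, 2.64], [-3, 3]. Speed limits (rad/s): [2.57, 2.57, 3.14, 3.14, 3.14, 3.14].

INTERFACE

Orientations are given as a unit quaternion [x, y, z, w].
In Python, from workcell import read_state, vision, env gives the robot as it stands.
- The arm moves only by the shell command python3 -m crank 'ROWS' [FORCE]. ROWS is text: rows parted by semicolons, each of 7 numbers parted by spaces: the opening, from -1 (shut) to 1 (fully open), then the shift along the tool's x, y, z in units of 30 mm (1.0 is 30 mm), then the turn, a rotation vector about the tool's x, y, z in degrees. A call has 1 to 10 rows; each row shifts and turns the commanded pose from where the row before left it, along the tool's axes as they then stand; what a row does not reach is not made up. A row lasts 1/12 s, in which the tool goes at most 41.7 mm and 7.16 degrees, less where a joint would pass 70% of its speed; a pose out of reach is approached as far as the arm can. A call is refused whole if a number of a shift passes 1 or a number of a turn 7.16, either way. A call with a gripper value outside its range is refused whole. The fingers move at their own pace and stop on an object; FORCE is the grip in N (left out, the last holds). Time passes only in rows, so rows that do not move let the fingers close. It gives the time, the measured TCP pose, the force, the opening and the grip force at its end, in the units of the state.
- read_state(): the state, without advancing time (a new reading comes with each control period).
- vision.grab_frame(name): name is "scene" or "top"; returns a dict with "frame" (400x640x3 uint8, red, green, blue), "intrinsics" (3x3 intrinsics, pixels), "extrinsics" (4x4, takes a point from camera to world coordinates). Camera axes: x right, y down, z forward; pixel columns grow to the right and rows downward; lengths in m; the calibration is good to about 2 mm. A picture is of the moment at which its call begins. There is no depth.
- env.job_done(): hands the job in; it is judged then, once.
The state is a dict: "time_s": time; "qpos": joint angles; "qvel": joint speeds; "joint_torque": joint torques, N m; "position": TCP position; "eef_rot": TCP orientation; "force": force on the tool from outside, world axes, zero at the start; "wrist_torque": the same for the moment, N m; "finger_gap": finger opening in m; "grasp_force": force on a finger pad.
Only numpy, scipy, OpenCV 4.12 (cv2) and the standard library are available. Lean on these libraries where they do the work, as an engineer would, in place of code of your own. Each camera call takes 0.05 s, during which the arm holds its last target. There are 200 camera calls.

TASK

The display easel is tipped towards the customer side with its spring-loaded prop leg folded against its back. Swing the leg out past its over-centre point until it stays locked fully open, then draw the board back and lower it gently, without letting it drop, until it stands on the leg, and let go. Leave the mug, the tin and the stapler where they are.

Things in the scene. Friction and masses are not known exactly. Their poses are not given: they have to be found in the camera images.
- easel: Fixed plywood base plate of the display easel, 245 mm deep (its x), 170 mm wide (its y), 12 mm thick. Origin at worktop level straight below the board's hinge line; x points horizontally to the customer side (away from the robot at yaw 0), y is parallel to both hinges, z up. The plate reaches from x = -190 mm to +55 mm.
- board_hinge (a point): Middle of the board's hinge line, 26 mm above the worktop; the hinge runs along the easel's y. Axes as easel.
- easel_board (a joint): Plywood board, 150 wide, 222 high, 12 mm thick, with a thin gift box fixed to its customer face; 0.55 to 0.8 kg. In rad: 0 = tipped 0.175 past upright to the customer side, resting on its stop by its weight (start; 0.13 N m lifts it off); 0.175 upright; grows as its top swings to the robot side; about 0.63 standing on the open leg. Free hinge: beyond about 0.2 it falls if let go.
- board_top (a point): Middle of the board's top edge, on the board's mid-plane. The gift box (262 x 170 x 32 mm) covers the customer face from 13 to 183 mm up; the top 39 mm is bare on both faces and can be pinched across the 12 mm thickness. Axes of the board: z up along the board, x out of its customer face, y along the hinge.
- leg_pivot (a point): Pivot of the prop leg on the board's back, 163 mm up the board from the hinge and 26 mm behind its mid-plane, between two bracket cheeks (47 mm apart outside, reaching 48 mm behind the mid-plane and from 146 to 180 mm up the board) that overhang the leg; a coil spring runs beside the upper 60 mm of the bar on its +y side. Axes of the board.
- prop_leg (a joint): Prop leg: aluminium bar 18 mm wide (y), 10 mm thick, 157 mm from pivot to foot, 80 g. In rad: 0 = folded, parallel to the board's back, 15 mm clear of it; grows as the foot swings out to the robot side; 0.873 = locked open on its stop. Spring dead centre near 0.44: below it the spring folds the leg, above it snaps it open; at most 0.2 N m. A pull on it pulls the board too: pull low.
- leg_foot (a point): Centre of the leg's rubber foot, a cross bar 12 mm thick and 90 mm long along y, at the end of the leg. Axes of the leg: z runs from foot to pivot, y along the hinge. When the easel stands it rests on the base plate, its centre 18 mm above the worktop.
- tea_mug: Dark mug, 82 mm wide, 107 mm high, handle to its -y; bystander. Origin under the middle of its 119 mm length.
- wax_tin: Round tin with a printed label, 75 mm across, 58 mm high; bystander. Origin under its centre.
- stapler: Stapler, 150 mm long (its y), 34 mm wide, 60 mm high; bystander. Origin under its centre.

How it is judged:
On the way:
1. the leg is swung past over-centre and stays locked open, while the board still leans on its far stop or is about upright (value of joint prop_leg above 0.82 rad and value of joint easel_board below 0.35 rad), for 0.3 s.
At the end, for the whole second after the job is handed in: The leg is locked open (joint above 0.82), its foot rests on the base plate (its centre below 22 mm), the board stands still leaning to the robot side (joint 0.58 to 0.68, under 0.05 rad/s), and mug, tin and stapler are within 30 mm of where they stood (value of joint prop_leg above 0.82 rad and value of joint easel_board between 0.58 and 0.68 rad and height (world z) of leg_foot below 0.022 m and velocity of joint easel_board between -0.05 and 0.05 rad/s and distance of each of tea_mug, wax_tin, stapler from where it was at the start of the episode below 0.03 m); the robot touches nothing.
It fails at once if the board drops or is flung (faster than 1.5 rad/s towards the robot side) (velocity of joint easel_board above 1.5 rad/s).
It fails at once if the mug is pushed away (over 30 mm) (distance of tea_mug from where it was at the start of the episode above 0.03 m).
It fails at once if the tin is pushed away (over 30 mm) (distance of wax_tin from where it was at the start of the episode above 0.03 m).
It fails at once if the stapler is pushed away (over 30 mm) (distance of stapler from where it was at the start of the episode above 0.03 m).
It also fails if it takes over 51 s, if anything falls off the work surface, if the arm or the gripper's body presses on something with over 40 N, if the wrist force passes 120 N, or if a joint passes its speed limit or range.

## Working session

There is one attempt and no reset: what is moved stays moved. The work goes in short steps, Python scripts to look and compute and a shell command to move; the robot and the scene stay as the last step left them, time stands still between calls to the robot, and variables do not carry over. Pictures are saved under pics/ and viewed, at most 10 in all, crops included, and the job is handed in when it is done.

```bash
mkdir -p pics; python3 - <<'E'
from workcell import read_state, vision
import cv2,json
s=read_state();print({k:s[k] for k in('time_s','position','eef_rot','finger_gap')})
for n in('scene','top'):
    d=vision.grab_frame(n);cv2.imwrite(f'pics/{n}0.png',d['frame'][:,:,::-1]);print(n,d['intrinsics'],d['extrinsics'])
E
ls
```

```text
{'time_s': 0.0, 'position': array([0.19889299, 0.53885548, 0.21364345]), 'eef_rot': array([ 1.75983819e-01,  9.84392630e-01, -8.53200051e-04, -3.42181800e-04]), 'finger_gap': 0.09211910118597184}
scene [[426.37913652   0.         321.85465415]
 [  0.         426.37913652 205.29773401]
 [  0.           0.           1.        ]] [[ 0.59843013 -0.41919174  0.68275887 -0.47426861]
 [-0.80082557 -0.33814129  0.49430646 -0.56798641]
 [ 0.02365978 -0.84257864 -0.5380534   0.94747757]
 [ 0.          0.          0.          1.        ]]
top [[400.59587195   0.         317.27865565]
 [  0.         400.59587195 197.15174961]
 [  0.           0.           1.        ]] [[-0.00294794 -0.98115096  0.19322033  0.27072327]
 [-0.99999157  0.00344467  0.00223493  0.14449661]
 [-0.00285839 -0.19321212 -0.98115285  1.42403083]
 [ 0.          0.          0.          1.        ]]
pics
```

View pics/scene0.png

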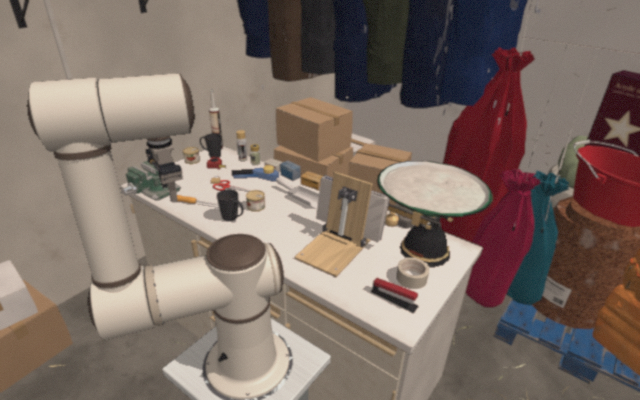

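View pics/top0.png

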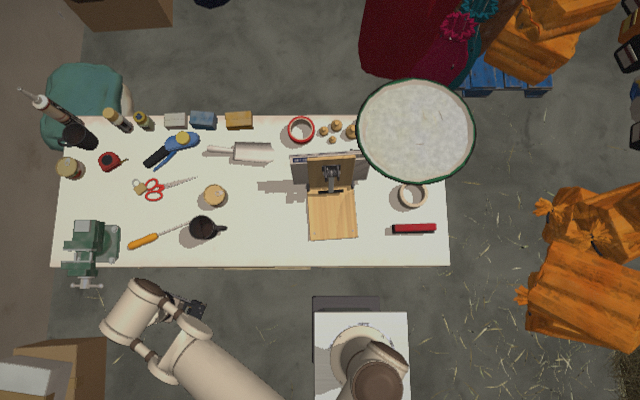

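The scene view shows the easel at about (345,220) with its base plate in front. In the top view the plate spans about (308–357, 190–240), with the scale pan to its right at (417,130). Next I'll enlarge both.

```bash
python3 - <<'E'
import cv2,numpy as np
a=cv2.imread('pics/scene0.png')[165:280,285:405];b=cv2.imread('pics/top0.png')[140:250,275:375]
f=lambda i:cv2.resize(i,(400,int(400*i.shape[0]/i.shape[1])),interpolation=cv2.INTER_CUBIC)
a,b=f(a),f(b);h=max(len(a),len(b));p=lambda i:cv2.copyMakeBorder(i,0,h-len(i),0,0,0)
cv2.imwrite('pics/z.png',np.hstack([p(a),p(b)]));print(a.shape,b.shape)
E
```

```text
(383, 400, 3) (440, 400, 3)
```

View pics/z.png

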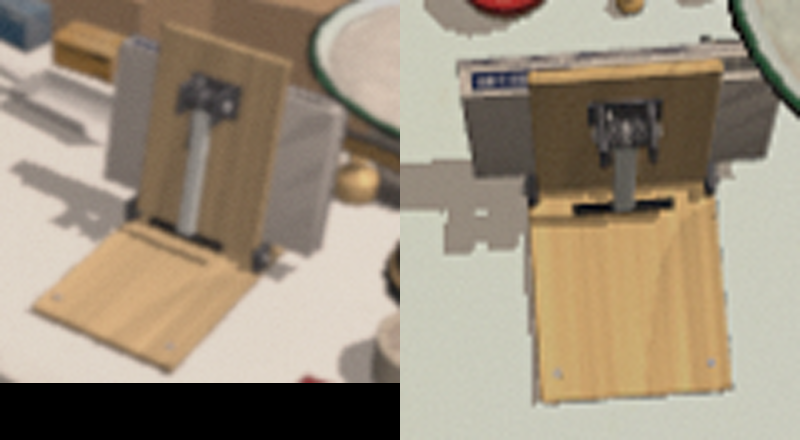

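In the crop the plate's front corners are at top-view px (310,240.8) and (357.8,237), board top edge (307,158)–(355.5,156), and foot bar ends (318.5,192.2) and (343.5,190.8). In the scene view the plate corners are (294.9,257.4) and (336.6,276.6), and the board top back corners (334.5,172.2) and (372,184.2). I'll cast rays from these.

```bash
cat > h.py <<'E'
import numpy as np
K={'scene':np.array([[426.379,0,321.855],[0,426.379,205.298],[0,0,1]]),'top':np.array([[400.596,0,317.279],[0,400.596,197.152],[0,0,1]])}
T={'scene':np.array([[0.59843013,-0.41919174,0.68275887,-0.47426861],[-0.80082557,-0.33814129,0.49430646,-0.56798641],[0.02365978,-0.84257864,-0.5380534,0.94747757],[0,0,0,1]]),
'top':np.array([[-0.00294794,-0.98115096,0.19322033,0.27072327],[-0.99999157,0.00344467,0.00223493,0.14449661],[-0.00285839,-0.19321212,-0.98115285,1.42403083],[0,0,0,1]])}
def ray(n,p):
    d=T[n][:3,:3]@np.linalg.solve(K[n],[*p,1]);return T[n][:3,3],d/np.linalg.norm(d)
def plane(n,p,z):
    o,d=ray(n,p);return o+d*(z-o[2])/d[2]
def tri(p,q):
    (a,d),(b,e)=ray('scene',p),ray('top',q)
    t=np.linalg.lstsq(np.c_[d,-e],b-a,rcond=None)[0];x,y=a+d*t[0],b+e*t[1];return (x+y)/2,np.linalg.norm(x-y)
def proj(n,X):
    c=T[n][:3,:3].T@(np.asarray(X)-T[n][:3,3]);return (K[n]@c/c[2])[:2]
E
python3 - <<'E'
from h import *
np.set_printoptions(precision=4,suppress=True)
print('plate',plane('top',(310,240.8),.012),plane('top',(357.8,237),.012),plane('scene',(294.9,257.4),.012),plane('scene',(336.6,276.6),.012))
print('btop',tri((334.5,172.2),(307.5,157.7)),tri((372,184.2),(355.3,156)))
print('btop z.245',plane('top',(307.5,157.7),.243),plane('top',(355.3,156),.243))
print('foot',plane('top',(318.5,192.2),.04),plane('top',(343.5,190.8),.04))
c=(plane('top',(310,240.8),.012)+plane('top',(357.8,237),.012))/2
print('pan edge z.25', [plane('top',p,.25) for p in((357,130),(475,130),(417,180))])
print('tin etc', plane('top',(413,196),.03),plane('top',(414,228),.03))
E
```

```text
plate [0.3924 0.1738 0.012 ] [0.4052 0.0054 0.012 ] [0.3901 0.1653 0.012 ] [ 0.3994 -0.0023  0.012 ]
btop (array([0.6273, 0.1776, 0.2387]), np.float64(0.0017355668762749656)) (array([0.6327, 0.0293, 0.2409]), np.float64(0.0018209036958685145))
btop z.245 [0.6266 0.1768 0.243 ] [0.6315 0.0302 0.243 ]
foot [0.5611 0.1433 0.04  ] [0.5658 0.055  0.04  ]
pan edge z.25 [array([0.7128, 0.0239, 0.25  ]), array([ 0.7114, -0.3401,  0.25  ]), array([ 0.5535, -0.1532,  0.25  ])]
tin etc [ 0.5482 -0.1918  0.03  ] [ 0.4343 -0.1897  0.03  ]
```

```bash
cat >> h.py <<'E'
from scipy.spatial.transform import Rotation as Ro
H=np.array([.587,.099,.026]); YAW=.05
E=Ro.from_euler('z',YAW)
def epos(x,y,z): return H*[1,1,0]+E.apply([x,y,z])       # easel frame -> world
def legpt(leg,r,board=0):   # point on the leg, r from pivot
    t=board-.175; up=np.array([-np.sin(t),0,np.cos(t)]); xb=np.array([np.cos(t),0,np.sin(t)])
    p=np.array([0,0,.026])+.163*up-.026*xb
    a=leg+t; return p+r*np.array([-np.sin(a),0,-np.cos(a)])
def Rleg(pitch): # tool z forward and down by pitch deg, tool y along the easel y
    c,s=np.cos(np.radians(pitch)),np.sin(np.radians(pitch)); z=np.array([c,0,-s]); y=np.array([0,1,0]); return E*Ro.from_matrix(np.c_[np.cross(y,z),y,z])
def Rboard(b,sg=1): # tool z down along board, tool y along board normal
    t=b-.175; z=np.array([np.sin(t),0,-np.cos(t)]); y=sg*np.array([np.cos(t),0,np.sin(t)]); return E*Ro.from_matrix(np.c_[np.cross(y,z),y,z])
def step(p1,R1,p0=None,R0=None,n=None):
    if p0 is None:
        from workcell import read_state
        s=read_state();p0,R0=s['position'],Ro.from_quat(s['eef_rot'])
    p=R0.inv().apply(p1-p0);W=(R0.inv()*R1).as_rotvec()
    def sol(n):
        A=sum((Ro.from_rotvec(W*k/n).as_matrix() for k in range(n)),np.zeros((3,3)));return np.linalg.solve(A,p)
    if n is None: n=max(int(np.ceil(np.degrees(np.linalg.norm(W))/7)),int(np.ceil(np.linalg.norm(p)/.028)),1)
    print(n,'rows: shift',np.round(sol(n)/.03,3),'turn',np.round(np.degrees(W)/n,2),'from',np.round(p0,4),'to',np.round(p1,4))
E
python3 - <<'E'
from h import *
np.set_printoptions(precision=4,suppress=True)
print('pan',tri((434,187),(417,130)))
for r,l in((.13,0),(.13,.873),(.157,0)): print(epos(*legpt(l,r)))
print([proj(n,epos(*legpt(0,.157))) for n in T])
step(np.array([.38,.35,.26]),Rleg(88))
step(epos(-.16,0,.17),Rleg(35),np.array([.38,.35,.26]),Rleg(88))
E
```

```text
pan (array([ 0.7065, -0.1575,  0.2653]), np.float64(0.0004645884163807828))
[0.6124 0.1003 0.063 ]
[0.5063 0.095  0.0914]
[0.6171 0.1005 0.0364]
[array([348.0497, 228.1993]), array([330.4436, 176.9931])]
10 rows: shift [-0.71  -0.52  -0.143] turn [-0.05 -0.2  -2.31] from [0.1989 0.5389 0.2137] to [0.38 0.35 0.26]
10 rows: shift [ 0.029 -0.87   0.331] turn [ 0.  -5.3  0. ] from [0.38 0.35 0.26] to [0.4272 0.091  0.17  ]
```

```bash
sed -i 's/a=leg+t/a=leg-t/' h.py; python3 -m crank '1 -0.71 -0.52 -0.14 0 -0.2 -2.3;1 -0.71 -0.52 -0.14 0 -0.2 -2.3;1 -0.71 -0.52 -0.14 0 -0.2 -2.3;1 -0.71 -0.52 -0.14 0 -0.2 -2.3;1 -0.71 -0.52 -0.14 0 -0.2 -2.3;1 -0.71 -0.52 -0.14 0 -0.2 -2.3;1 -0.71 -0.52 -0.14 0 -0.2 -2.3;1 -0.71 -0.52 -0.14 0 -0.2 -2.3;1 -0.71 -0.52 -0.14 0 -0.2 -2.3;1 -0.71 -0.52 -0.14 0 -0.2 -2.3' 8
python3 -m crank '1 0 -0.87 0.33 0 -5.3 0;1 0 -0.87 0.33 0 -5.3 0;1 0 -0.87 0.33 0 -5.3 0;1 0 -0.87 0.33 0 -5.3 0;1 0 -0.87 0.33 0 -5.3 0;1 0 -0.87 0.33 0 -5.3 0;1 0 -0.87 0.33 0 -5.3 0;1 0 -0.87 0.33 0 -5.3 0;1 0 -0.87 0.33 0 -5.3 0;1 0 -0.87 0.33 0 -5.3 0'
python3 - <<'E'
from h import *
print([np.round(epos(*legpt(l,r)),4) for r,l in((.13,0),(.13,.873),(.157,0))],[np.round(proj(n,epos(*legpt(0,.157)))) for n in T])
g=epos(*legpt(0,.13)); R=Rleg(35); z=R.apply([0,0,1])
step(g-.045*z,R)
step(g+.011*z,R)
E
```

```text
time_s: 0.93
position: [0.3808, 0.3493, 0.26]
eef_rot: [-0.025, 1.0, -0.003, 0.017]
force: [0.6, 0.5, -0.3]
finger_gap: 0.0918
grasp_force: 0.0
time_s: 1.77
position: [0.4607, 0.1053, 0.1928]
eef_rot: [-0.02, 0.893, 0.002, 0.45]
force: [0.0, 1.4, 1.2]
finger_gap: 0.0918
grasp_force: 0.0
[array([0.5672, 0.098 , 0.063 ]), array([0.4773, 0.0935, 0.1261]), array([0.5625, 0.0978, 0.0364])] [array([340., 235.]), array([331., 192.])]
5 rows: shift [ 0.292 -0.074  0.78 ] turn [-0.21 -0.29  0.06] from [0.4607 0.1053 0.1928] to [0.5304 0.0962 0.0888]
7 rows: shift [ 0.205 -0.051  0.824] turn [-0.15 -0.21  0.04] from [0.4607 0.1053 0.1928] to [0.5762 0.0985 0.0567]
```

```bash
python3 -m crank '1 0.29 -0.07 0.78 -0.2 -0.3 0;1 0.29 -0.07 0.78 -0.2 -0.3 0;1 0.29 -0.07 0.78 -0.2 -0.3 0;1 0.29 -0.07 0.78 -0.2 -0.3 0;1 0.29 -0.07 0.78 -0.2 -0.3 0;1 0 0 0 0 0 0;1 0 0 0 0 0 0'
python3 - <<'E'
from h import *
g=epos(*legpt(0,.13)); R=Rleg(35); z=R.apply([0,0,1])
step(g+.011*z,R,n=6)
from workcell import vision
import cv2
for n,b in(('scene',(165,280,285,405)),('top',(140,250,275,375))):
    f=vision.grab_frame(n)['frame'][b[0]:b[1],b[2]:b[3],::-1]
    cv2.imwrite(f'pics/{n}1.png',cv2.resize(f,None,fx=4,fy=4,interpolation=2))
E
```

```text
time_s: 2.35
position: [0.4986, 0.1118, 0.1347]
eef_rot: [-0.031, 0.89, 0.021, 0.455]
force: [-1.0, 0.2, 0.0]
finger_gap: 0.0916
grasp_force: 0.0
6 rows: shift [ 0.106 -0.104  0.597] turn [ 0.24 -0.13  0.06] from [0.4986 0.1118 0.1347] to [0.5762 0.0985 0.0567]
```

View pics/top1.png

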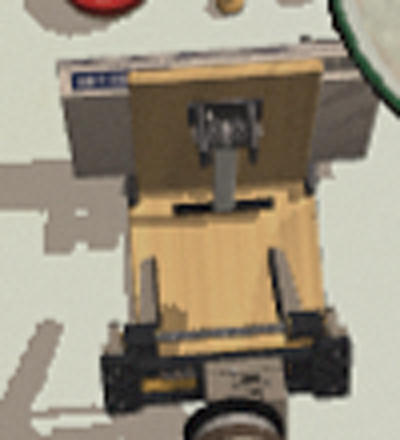

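The view shows the open fingers at crop px (150,280) and (280,280), straddling the leg at (225,180) and still short of it. The rows are being speed-limited, so I'll use smaller steps.

```bash
python3 -m crank '1 0.1 -0.1 0.3 0.2 -0.1 0;1 0.1 -0.1 0.3 0.2 -0.1 0;1 0.1 -0.1 0.3 0.2 -0.1 0;1 0.1 -0.1 0.3 0.2 -0.1 0;1 0.1 -0.1 0.3 0.2 -0.1 0;1 0 0 0 0 0 0'
python3 - <<'E'
from h import *
from workcell import read_state
s=read_state();print(np.round(s['qpos'],3),np.round(s['qvel'],3))
g=epos(*legpt(0,.13)); R=Rleg(35); z=R.apply([0,0,1])
step(g+.011*z,R,n=8)
E
```

```text
time_s: 2.95
position: [0.5153, 0.0988, 0.1238]
eef_rot: [-0.027, 0.893, 0.013, 0.449]
force: [0.6, 0.5, 0.5]
finger_gap: 0.0919
grasp_force: 0.0
[-0.146 -0.421  2.596  1.302  0.171 -2.993] [ 0.008 -0.01   0.015  0.017  0.004 -0.005]
8 rows: shift [ 0.078 -0.015  0.369] turn [ 0.06 -0.2   0.05] from [0.5153 0.0988 0.1238] to [0.5762 0.0985 0.0567]
```

```bash
python3 - <<'E'
from h import *
g=epos(*legpt(0,.13)); R=Rleg(55); z=R.apply([0,0,1])
step(g-.06*z,R,n=8)
E
```

```text
8 rows: shift [-0.016 -0.014  0.086] turn [0.05 2.3  0.05] from [0.5153 0.0988 0.1238] to [0.5328 0.0963 0.1122]
```

```bash
python3 -m crank '1 -0.02 0 0 0 2.3 0;1 -0.02 0 0 0 2.3 0;1 -0.02 0 0 0 2.3 0;1 -0.02 0 0 0 2.3 0;1 0 0 0.1 0 2.3 0;1 0 0 0.1 0 2.3 0;1 0 0 0.1 0 2.3 0;1 0 0 0.1 0 2.3 0;1 0 0 0 0 0 0'
python3 - <<'E'
from h import *
from workcell import read_state
s=read_state();print(np.round(s['qpos'],3),np.round(s['qvel'],3))
for pt in(50,55):
  g=epos(*legpt(0,.13)); R=Rleg(pt); z=R.apply([0,0,1])
  step(g-.04*z,R,n=5)
  step(g+.011*z,R,n=8)
E
```

```text
time_s: 3.7
position: [0.5261, 0.1021, 0.1177]
eef_rot: [-0.031, 0.946, 0.013, 0.323]
force: [0.6, -0.1, 0.1]
finger_gap: 0.092
grasp_force: 0.0
[-0.099 -0.29   2.371  0.257  0.422 -1.935] [-0.002 -0.028  0.053  0.084 -0.05  -0.087]
5 rows: shift [ 0.022 -0.042  0.188] turn [ 0.16 -0.46  0.12] from [0.5261 0.1021 0.1177] to [0.5415 0.0967 0.0937]
8 rows: shift [ 0.009 -0.028  0.33 ] turn [ 0.1  -0.29  0.08] from [0.5261 0.1021 0.1177] to [0.5742 0.0984 0.0546]
5 rows: shift [-0.008 -0.042  0.188] turn [0.15 0.54 0.13] from [0.5261 0.1021 0.1177] to [0.5443 0.0969 0.0958]
8 rows: shift [ 0.    -0.028  0.33 ] turn [0.09 0.34 0.08] from [0.5261 0.1021 0.1177] to [0.5735 0.0983 0.054 ]
```

```bash
python3 -m crank '1 0 -0.04 0.19 0.1 0.5 0.1;1 0 -0.04 0.19 0.1 0.5 0.1;1 0 -0.04 0.19 0.1 0.5 0.1;1 0 -0.04 0.19 0.1 0.5 0.1;1 0 -0.04 0.19 0.1 0.5 0.1;1 0 0 0 0 0 0;1 0 0 0 0 0 0'
python3 - <<'E'
from h import *
from workcell import read_state
s=read_state();print(np.round(s['qpos'],3))
for pt in(55,):
  g=epos(*legpt(0,.13)); R=Rleg(pt); z=R.apply([0,0,1])
  step(g+.011*z,R,n=6)
E
```

```text
time_s: 4.28
position: [0.5413, 0.0977, 0.0927]
eef_rot: [-0.025, 0.953, 0.01, 0.301]
force: [0.3, -0.3, 0.2]
finger_gap: 0.092
grasp_force: 0.0
[-0.095 -0.164  2.31   0.23   0.399 -1.904]
6 rows: shift [-0.023 -0.006  0.278] turn [0.06 0.02 0.01] from [0.5413 0.0977 0.0927] to [0.5735 0.0983 0.054 ]
```

```bash
python3 -m crank '0.3 -0.02 0 0.28 0 0 0;0.3 -0.02 0 0.28 0 0 0;0.3 -0.02 0 0.28 0 0 0;0.3 -0.02 0 0.28 0 0 0;0.3 -0.02 0 0.28 0 0 0;0.3 -0.02 0 0.28 0 0 0;0.3 0 0 0 0 0 0;0.3 0 0 0 0 0 0'
python3 - <<'E'
from h import *
g=epos(*legpt(0,.13)); R=Rleg(55); z=R.apply([0,0,1])
step(g+.011*z,R,n=1)
from workcell import vision
import cv2
fs=[]
for n,b in(('scene',(165,280,285,405)),('top',(140,250,275,375))):
    f=vision.grab_frame(n)['frame'][b[0]:b[1],b[2]:b[3],::-1]
    fs.append(cv2.resize(f,(400,440),interpolation=2))
cv2.imwrite('pics/c2.png',np.hstack(fs))
E
```

```text
time_s: 4.95
position: [0.5731, 0.0996, 0.0537]
eef_rot: [-0.025, 0.953, 0.01, 0.301]
force: [0.6, 0.5, -0.3]
finger_gap: 0.0595
grasp_force: 0.0
1 rows: shift [-0.013 -0.044 -0.003] turn [0.34 0.08 0.07] from [0.5731 0.0996 0.0537] to [0.5735 0.0983 0.054 ]
```

View pics/c2.png

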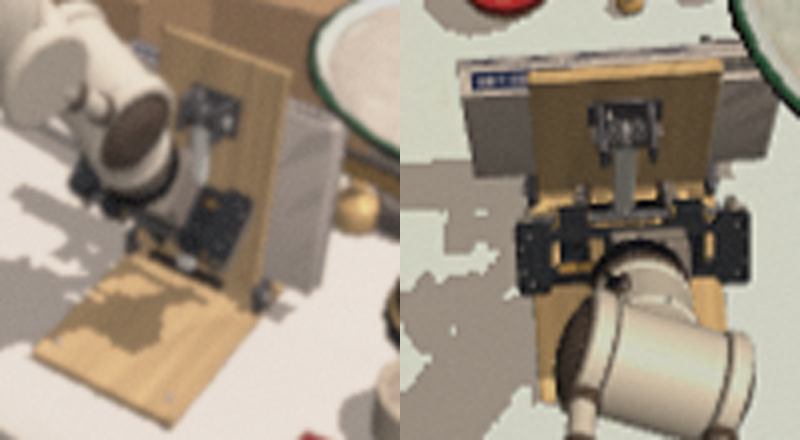

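The fingers straddle the leg around top-crop px (585–665,200), with the board unmoved. I'll close on the leg and compute the arc about the leg pivot.

```bash
python3 -m crank '-1 0 -0.04 0 0 0 0;-1 0 0 0 0 0 0;-1 0 0 0 0 0 0;-1 0 0 0 0 0 0;-1 0 0 0 0 0 0;-1 0 0 0 0 0 0;-1 0 0 0 0 0 0' 14
python3 - <<'E'
from h import *
from workcell import read_state
s=read_state();p0,R0=s['position'],Ro.from_quat(s['eef_rot'])
print(np.round(epos(*legpt(0,0)),4))
piv=epos(*legpt(0,0))
ax=E.apply([0,1,0])
for a,f,n in((.9,1,16),(.9,.5,16)):
  # rotate about pivot by a (foot towards robot = +rotation about +y), tool turning f of it
  Q=Ro.from_rotvec(ax*a); gp=p0-R0.apply([0,0,.011])
  if f==1: step(piv+Q.apply(p0-piv),Q*R0,p0,R0,n)
print(s['qpos'])
E
```

```text
time_s: 5.63
position: [0.5732, 0.0997, 0.0538]
eef_rot: [-0.025, 0.953, 0.011, 0.301]
force: [0.9, 9.8, 0.4]
finger_gap: 0.018
grasp_force: 14.0
[0.5898 0.0991 0.191 ]
16 rows: shift [ 0.188  0.002 -0.178] turn [-0.    3.22  0.03] from [0.5732 0.0997 0.0538] to [0.4721 0.0946 0.1187]
[-0.08323998  0.02315998  2.23470292  0.29920217  0.28914775 -1.96843437]
```

```bash
python3 -m crank '-1 0.19 0.04 -0.18 0 3.2 0;-1 0.19 0 -0.18 0 3.2 0;-1 0.19 0 -0.18 0 3.2 0;-1 0.19 0 -0.18 0 3.2 0;-1 0.19 0 -0.18 0 3.2 0;-1 0.19 0 -0.18 0 3.2 0;-1 0.19 0 -0.18 0 3.2 0;-1 0.19 0 -0.18 0 3.2 0;-1 0 0 0 0 0 0;-1 0 0 0 0 0 0'
python3 - <<'E'
from h import *
from workcell import read_state
s=read_state();p0,R0=s['position'],Ro.from_quat(s['eef_rot'])
g=E.inv().apply(p0-R0.apply([0,0,.011])-H)
piv=legpt(0,0)-[0,0,.026]; d=g-piv
print(s['force'],s['qpos'],'r',np.hypot(d[0],d[2]),'leg',np.arctan2(-d[0],-d[2])-.175, 'pitch',np.degrees(np.arcsin(-R0.apply([0,0,1])[2])))
ax=E.apply([0,1,0]);P=epos(*legpt(0,0))
l=np.arctan2(-d[0],-d[2])-.175
Q=Ro.from_rotvec(ax*(.885-l));step(P+Q.apply(p0-P),Q*R0,p0,R0,8)
E
```

```text
time_s: 6.47
position: [0.5158, 0.0963, 0.0748]
eef_rot: [-0.027, 0.996, 0.004, 0.084]
force: [2.0, -0.0, 0.2]
finger_gap: 0.0179
grasp_force: 14.0
[ 2.0060069  -0.00696364  0.1754547 ] [-0.06040518  0.05919134  2.01153434  0.02908469  0.90396673 -1.70167847] r 0.12986049759262602 leg 0.44904245566742446 pitch 80.33724770857594
8 rows: shift [ 0.181  0.001 -0.173] turn [-0.01  3.12  0.01] from [0.5158 0.0963 0.0748] to [0.4737 0.0942 0.1169]
```

```bash
python3 -m crank '-1 0.18 0 -0.17 0 3.1 0;-1 0.18 0 -0.17 0 3.1 0;-1 0.18 0 -0.17 0 3.1 0;-1 0.18 0 -0.17 0 3.1 0;-1 0.18 0 -0.17 0 3.1 0;-1 0.18 0 -0.17 0 3.1 0;-1 0.18 0 -0.17 0 3.1 0;-1 0.18 0 -0.17 0 3.1 0;-1 0 0 0 0 0 0;-1 0 0 0 0 0 0'
python3 - <<'E'
from h import *
from workcell import read_state, vision
import cv2
s=read_state();p0,R0=s['position'],Ro.from_quat(s['eef_rot'])
g=E.inv().apply(p0-R0.apply([0,0,.011])-H)
piv=legpt(0,0)-[0,0,.026]; d=g-piv
print(s['force'],s['qpos'],'r',np.hypot(d[0],d[2]),'leg',np.arctan2(-d[0],-d[2])-.175, 'pitch',np.degrees(np.arccos(R0.apply([0,0,1])[0])))
fs=[]
for n,b in(('scene',(165,280,285,405)),('top',(140,250,275,375))):
    f=vision.grab_frame(n)['frame'][b[0]:b[1],b[2]:b[3],::-1]
    fs.append(cv2.resize(f,(400,440),interpolation=2))
cv2.imwrite('pics/c3.png',np.hstack(fs))
E
```

```text
time_s: 7.3
position: [0.4734, 0.0936, 0.1157]
eef_rot: [-0.027, 0.991, -0.002, -0.132]
force: [0.0, -2.1, 0.3]
finger_gap: 0.018
grasp_force: 14.0
[ 0.03579112 -2.07921132  0.2878298 ] [-0.0410225   0.24511538  1.72478261 -0.0218302   1.43620364 -1.66108416] r 0.13078180316480958 leg 0.8779562460112165 pitch 105.18941195357662
```

View pics/c3.png

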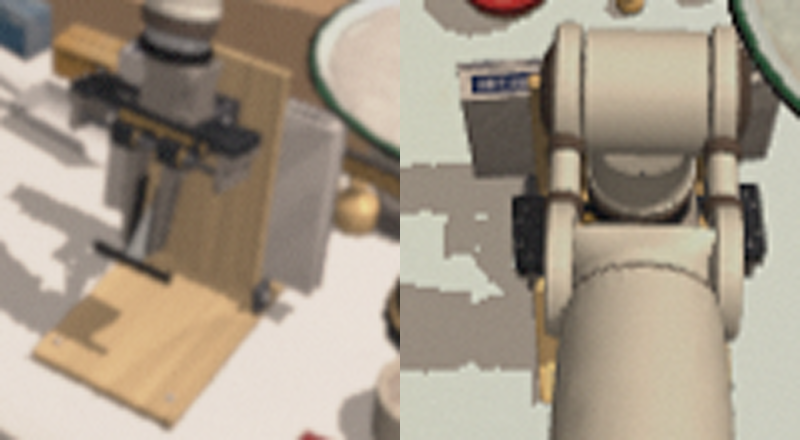

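The leg is out at about 0.87 rad (foot bar at left-crop px (135,260)) with the board still on its stop. I'll open, lift clear and check that it stays locked.

```bash
python3 -m crank '1 0 0 0 0 0 0;1 0 0 0 0 0 0;1 0 0 0 0 0 0;1 0 0 0 0 0 0;1 0 0 0 0 0 0;1 0 0 0 0 0 0;1 0.13 0 -0.48 0 0 0;1 0.13 0 -0.48 0 0 0;1 0.13 0 -0.48 0 0 0;1 0.13 0 -0.48 0 0 0'
python3 -m crank '1 0.7 0 -0.5 0 -2 0;1 0.7 0 -0.5 0 -2 0;1 0.7 0 -0.5 0 -2 0;1 0.7 0 -0.5 0 -2 0;1 0.7 0 -0.5 0 -2 0;1 0 0 -0.8 0 -2 0;1 0 0 -0.8 0 -2 0;1 0 0 -0.8 0 -2 0;1 0 0 -0.8 0 0 0;1 0 0 -0.8 0 0 0'
python3 - <<'E'
from h import *
from workcell import read_state, vision
import cv2
fs=[]
for n,b in(('scene',(165,280,285,405)),('top',(140,250,275,375))):
    f=vision.grab_frame(n)['frame'][b[0]:b[1],b[2]:b[3],::-1]
    fs.append(cv2.resize(f,(400,440),interpolation=2))
cv2.imwrite('pics/c4.png',np.hstack(fs))
R=Rboard(0);z=R.apply([0,0,1])
top=epos(.0387,.012,.2446)
print(read_state()['qpos'])
for sg in(1,-1):step(top-.07*z,Rboard(0,sg))
E
```

```text
time_s: 8.23
position: [0.4731, 0.0937, 0.1764]
eef_rot: [-0.027, 0.991, -0.002, -0.133]
force: [0.0, -0.4, 0.3]
finger_gap: 0.0826
grasp_force: 0.0
time_s: 9.07
position: [0.3881, 0.0883, 0.3911]
eef_rot: [-0.027, 1.0, 0.002, 0.007]
force: [-0.2, -0.3, 0.2]
finger_gap: 0.092
grasp_force: 0.0
[-0.08732623 -0.38104359  1.7449976   0.00592664  1.75817615 -1.71120951]
13 rows: shift [-0.514  0.509  0.161] turn [0.68 0.67 6.92] from [0.3899 0.0881 0.3939] to [0.6372 0.1135 0.3135]
13 rows: shift [-0.56  -0.456  0.164] turn [-0.67  0.68 -6.88] from [0.3899 0.0881 0.3939] to [0.6372 0.1135 0.3135]
```

View pics/c4.png

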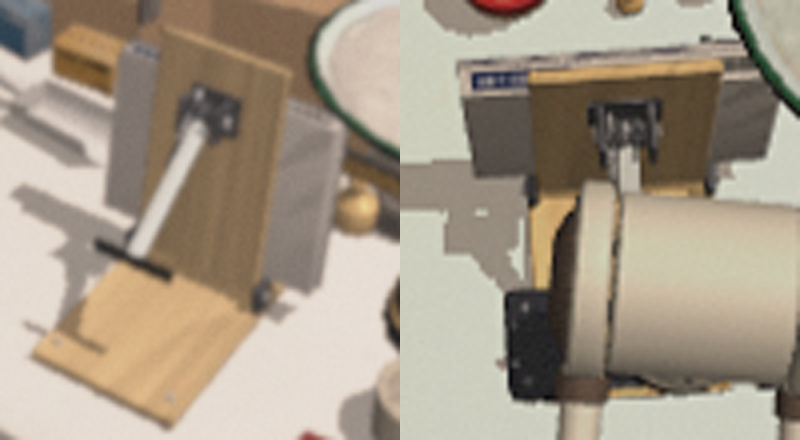

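The leg stays locked open, foot bar at left-crop px (135,260). The board is unmoved. Now I'll move above the board's top edge with the fingers turned across it.

```bash
python3 -m crank '1 -0.51 0.51 0.16 0.7 0.7 6.9;1 -0.51 0.51 0.16 0.7 0.7 6.9;1 -0.51 0.51 0.16 0.7 0.7 6.9;1 -0.51 0.51 0.16 0.7 0.7 6.9;1 -0.51 0.51 0.16 0.7 0.7 6.9;1 -0.51 0.51 0.16 0.7 0.7 6.9;1 -0.51 0.51 0.16 0.7 0.7 6.9;1 -0.51 0.51 0.16 0.7 0.7 6.9;1 -0.51 0.51 0.16 0.7 0.7 6.9;1 -0.51 0.51 0.16 0.7 0.7 6.9'
python3 - <<'E'
from h import *
from workcell import read_state
R=Rboard(0);z=R.apply([0,0,1]);top=epos(.0387,.012,.2446)
print(read_state()['qpos'])
step(top-.06*z,R,n=6)
E
```

```text
time_s: 10.0
position: [0.5807, 0.1467, 0.3274]
eef_rot: [0.545, 0.835, -0.055, -0.053]
force: [0.3, -0.5, 0.2]
finger_gap: 0.092
grasp_force: 0.0
[ 0.05917395  0.30477629  1.2131688  -0.02471611  1.77417017 -0.35722586]
6 rows: shift [-0.261  0.265  0.085] turn [0.19 0.28 3.45] from [0.5807 0.1467 0.3274] to [0.6355 0.1134 0.3037]
```

```bash
python3 -m crank '0.2 -0.26 0.26 0.08 0.2 0.3 3.4;0.2 -0.26 0.26 0.08 0.2 0.3 3.4;0.2 -0.26 0.26 0.08 0.2 0.3 3.4;0.2 -0.26 0.26 0.08 0.2 0.3 3.4;0.2 -0.26 0.26 0.08 0.2 0.3 3.4;0.2 -0.26 0.26 0.08 0.2 0.3 3.4;0.2 0 0 0 0 0 0;0.2 0 0 0 0 0 0'
python3 - <<'E'
from h import *
from workcell import read_state,vision
import cv2
R=Rboard(0);z=R.apply([0,0,1]);top=epos(.0387,.012,.2446)
print(read_state()['qpos'])
step(top+.028*z,R,n=8)
fs=[]
for n,b in(('scene',(135,250,285,405)),('top',(110,220,275,375))):
    f=vision.grab_frame(n)['frame'][b[0]:b[1],b[2]:b[3],::-1]
    fs.append(cv2.resize(f,(400,440),interpolation=2))
cv2.imwrite('pics/c5.png',np.hstack(fs))
E
```

```text
time_s: 10.67
position: [0.6341, 0.113, 0.3052]
eef_rot: [0.683, 0.725, -0.063, -0.062]
force: [-0.5, -0.7, 0.4]
finger_gap: 0.0552
grasp_force: 0.0
[-0.00645284  0.45353919  1.06853357 -0.00883027  1.79575647 -0.06830194]
8 rows: shift [0.001 0.007 0.372] turn [-0.01 -0.01  0.08] from [0.6341 0.113  0.3052] to [0.6202 0.1127 0.217 ]
```

View pics/c5.png

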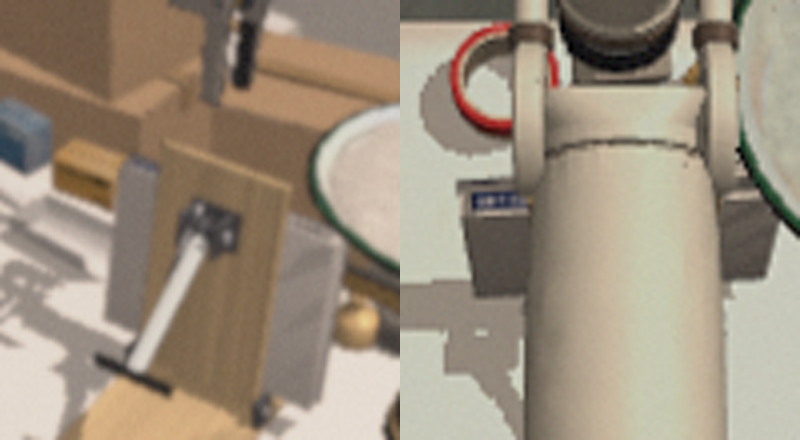

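The fingers sit above the board's top edge (left-crop px (230,80)), clear of the box and pan. I'll descend and grip.

```bash
python3 -m crank '0.2 0 0 0.37 0 0 0;0.2 0 0 0.37 0 0 0;0.2 0 0 0.37 0 0 0;0.2 0 0 0.37 0 0 0;0.2 0 0 0.37 0 0 0;0.2 0 0.03 0.37 0 0 0;0.2 0 0.03 0.37 0 0 0;0.2 0 0 0.37 0 0 0;0.2 0 0 0 0 0 0;0.2 0 0 0 0 0 0'
python3 -m crank '-1 0 0 0 0 0 0;-1 0 0 0 0 0 0;-1 0 0 0 0 0 0;-1 0 0 0 0 0 0;-1 0 0 0 0 0 0;-1 0 0 0 0 0 0;-1 0 0 0 0 0 0;-1 0 0 0 0 0 0' 25
python3 - <<'E'
from h import *
from workcell import read_state
s=read_state();p0,R0=s['position'],Ro.from_quat(s['eef_rot'])
z=R0.apply([0,0,1]);e=E.inv().apply(p0-H);print('force',s['force'],s['wrist_torque'],'easel',e,'tilt',np.arctan2(e[0],e[2]),'tool',np.arcsin(-E.inv().apply(z)[0]))
for a,n in((.63,18),):
  Q=Ro.from_rotvec(E.apply([0,-1,0])*a);step(H+Q.apply(p0-H),Q*R0,p0,R0,n)
E
```

```text
time_s: 11.6
position: [0.6205, 0.1126, 0.2182]
eef_rot: [0.683, 0.725, -0.063, -0.061]
force: [0.3, -0.1, 0.2]
finger_gap: 0.0552
grasp_force: 0.0
time_s: 12.27
position: [0.6215, 0.1127, 0.2193]
eef_rot: [0.683, 0.725, -0.062, -0.06]
force: [2.2, 0.2, 0.5]
finger_gap: 0.0118
grasp_force: 25.0
force [2.19498678 0.21656001 0.45179688] [ 0.00067313 -0.39065137  0.18584527] easel [0.03509177 0.0119259  0.19328943] tilt 0.17959426347407495 tool 0.17229020181901863
18 rows: shift [ 0.002 -0.229  0.002] turn [-2.01 -0.02 -0.  ] from [0.6215 0.1127 0.2193] to [0.501  0.1066 0.2029]
```

```bash
python3 -m crank '-1 0 -0.23 0 -2 0 0;-1 0 -0.23 0 -2 0 0;-1 0 -0.23 0 -2 0 0;-1 0 -0.23 0 -2 0 0;-1 0 -0.23 0 -2 0 0;-1 0 -0.23 0 -2 0 0;-1 0 -0.23 0 -2 0 0;-1 0 -0.23 0 -2 0 0;-1 0 0 0 0 0 0' 30
cat > m.py <<'E'
from h import *
from workcell import read_state
s=read_state();p0,R0=s['position'],Ro.from_quat(s['eef_rot'])
z=R0.apply([0,0,1]);e=E.inv().apply(p0-H);print('force',s['force'],s['wrist_torque'],'r',np.hypot(e[0],e[2]),'board by pos',.175-np.arctan2(e[0],e[2]),'by tool',.175-np.arcsin(-E.inv().apply(z)[0]),s['qpos'])
E
python3 m.py
```

```text
time_s: 13.02
position: [0.5644, 0.1089, 0.2206]
eef_rot: [0.685, 0.727, 0.039, 0.036]
force: [2.9, -2.5, -11.0]
finger_gap: 0.0114
grasp_force: 30.1
force [  2.87533106  -2.46812959 -11.01162288] [-0.34558917 -1.08539848  0.05769178] r 0.19583009423290665 board by pos 0.2877998573936533 by tool 0.2802319253787826 [-0.02542528  0.06804194  1.68682858  0.01081397  1.28198705 -0.08752639]
```

```bash
python3 -m crank '-1 0 -0.23 0.02 -2 0 0;-1 0 -0.23 0.02 -2 0 0;-1 0 -0.23 0.01 -2 0 0;-1 0 -0.23 0 -2 0 0;-1 0 -0.23 0 -2 0 0;-1 0 -0.23 0 -2 0 0;-1 0 -0.23 0 -2 0 0;-1 0 0 0 0 0 0'
python3 m.py
```

```text
time_s: 13.68
position: [0.5176, 0.1059, 0.2086]
eef_rot: [0.675, 0.717, 0.126, 0.118]
force: [4.5, -3.2, -10.5]
finger_gap: 0.0119
grasp_force: 30.0
force [  4.46386634  -3.18887892 -10.49940824] [-0.54855796 -0.63407384 -0.05939107] r 0.19522093088069145 board by pos 0.5358469469520482 by tool 0.5230029643154503 [-0.05144316 -0.24480936  2.03748773  0.04588656  1.00343216 -0.12861648]
```

Next come slow half-degree rows, watching the force for foot contact.

```bash
python3 -m crank '-1 0 -0.115 0.01 -1 0 0;-1 0 -0.115 0.01 -1 0 0;-1 0 -0.115 0 -1 0 0;-1 0 -0.115 0 -1 0 0;-1 0 0 0 0 0 0;-1 0 0 0 0 0 0'
python3 m.py
python3 -m crank '-1 0 -0.06 0 -0.5 0 0;-1 0 -0.06 0 -0.5 0 0;-1 0 -0.06 0 -0.5 0 0;-1 0 0 0 0 0 0'
python3 m.py
```

```text
time_s: 14.18
position: [0.5062, 0.1051, 0.2038]
eef_rot: [0.671, 0.712, 0.151, 0.142]
force: [4.6, -3.3, -9.2]
finger_gap: 0.0118
grasp_force: 30.0
force [ 4.61526494 -3.26863873 -9.23450988] [-0.68834034 -0.35380444 -0.1386039 ] r 0.19510033328715765 board by pos 0.5995771202323761 by tool 0.5930365497446319 [-0.06139121 -0.33159847  2.13192716  0.06254417  0.92696188 -0.14724095]
time_s: 14.52
position: [0.5027, 0.1049, 0.2021]
eef_rot: [0.669, 0.709, 0.162, 0.152]
force: [15.9, -3.6, -13.7]
finger_gap: 0.0117
grasp_force: 30.0
force [ 15.90589928  -3.55261119 -13.73072814] [-0.52295586 -1.28298794  0.00291388] r 0.19508977291936908 board by pos 0.6196489019539186 by tool 0.6232727489846 [-0.06571132 -0.36578358  2.16862394  0.07072473  0.89484494 -0.15590098]
```

The force in x jumped by 11 N, so the foot is on the plate. I'll ease the grip and open.

```bash
python3 -m crank '-1 0 0 0 0 0 0;-1 0 0 0 0 0 0;-1 0 0 0 0 0 0' 3
python3 -m crank '-0.6 0 0 0 0 0 0;-0.5 0 0 0 0 0 0;-0.4 0 0 0 0 0 0;-0.3 0 0 0 0 0 0;-0.2 0 0 0 0 0 0;-0.1 0 0 0 0 0 0;0 0 0 0 0 0 0;0 0 0 0 0 0 0'
python3 - <<'E'
from workcell import vision
import cv2,numpy as np
fs=[]
for n,b in(('scene',(165,280,275,395)),('top',(140,250,275,375))):
    f=vision.grab_frame(n)['frame'][b[0]:b[1],b[2]:b[3],::-1]
    fs.append(cv2.resize(f,(400,440),interpolation=2))
cv2.imwrite('pics/c6.png',np.hstack(fs))
E
```

```text
time_s: 14.77
position: [0.5023, 0.1055, 0.2031]
eef_rot: [0.669, 0.709, 0.162, 0.151]
force: [3.9, -1.9, -2.6]
finger_gap: 0.0119
grasp_force: 3.0
time_s: 15.43
position: [0.5018, 0.1056, 0.2026]
eef_rot: [0.669, 0.71, 0.162, 0.151]
force: [0.8, 0.3, -0.2]
finger_gap: 0.0458
grasp_force: 0.0
```

View pics/c6.png

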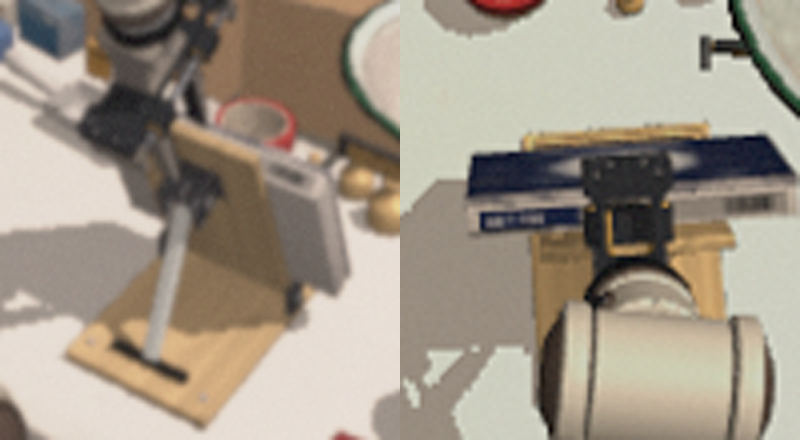

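The board stands on its leg, foot on the plate at left-crop px (150,360). I'll back straight out along the board.

```bash
python3 -m crank '0 0 0 -0.3 0 0 0;0 0 0 -0.4 0 0 0;0 0 0 -0.5 0 0 0;0 0 0 -0.5 0 0 0;0 0 0 -0.5 0 0 0;0 0 0 -0.5 0 0 0;0 0 0 -0.5 0 0 0;0 0 0 0 0 0 0;0 0 0 0 0 0 0'
python3 - <<'E'
from workcell import vision
import cv2,numpy as np
fs=[]
for n,b in(('scene',(165,280,275,395)),('top',(140,250,275,375))):
    f=vision.grab_frame(n)['frame'][b[0]:b[1],b[2]:b[3],::-1]
    fs.append(cv2.resize(f,(400,440),interpolation=2))
cv2.imwrite('pics/c7.png',np.hstack(fs))
E
```

```text
time_s: 16.28
position: [0.4608, 0.1029, 0.2904]
eef_rot: [0.669, 0.709, 0.163, 0.152]
force: [-0.6, 0.7, -0.2]
finger_gap: 0.0459
grasp_force: 0.0
```

View pics/c7.png

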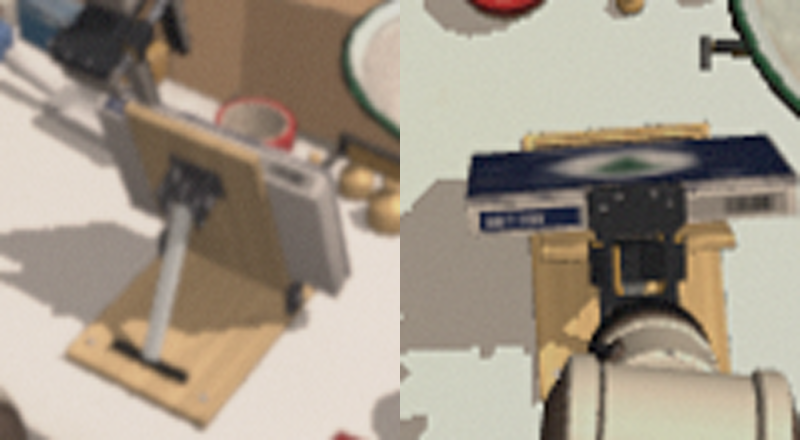

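The gripper is clear, and the leg (foot at (150,360)) and board are unchanged after the retreat. Handing in.

```bash
python3 -c "
from workcell import env
print(env.job_done())"
```

```text
the job is handed in; nothing more can be done
None
```

The job is handed in at about 16 s: the leg was swung out and stayed locked open, and the board was lowered slowly until its foot met the base plate, then released and still standing in the last picture. The arm worked well clear of the mug, tin and stapler, though I did not re-measure their positions, and the hand-in gave no verdict.

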